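# Set the vacuum sealer's knurled wheel and start it

### The arm

A 6-joint arm with a two-finger parallel gripper is mounted at the origin on the work surface. World frame = base frame: x ahead of the robot, y to its left, z up, the work surface at z = 0. Lengths are in m, angles in rad, forces in N, time in s.
With the tool pointing down it reaches from about 0.225 to 0.875 m from the base axis. Payload 3.4 kg.
Tool frame: the origin (TCP) lies at the very end of the fingers, on their centre line; the grasp point (between the pads) lies 19 mm behind it (grip_depth is the distance from the TCP to the grasp point, in m); x points along the fingers, z is the direction in which the jaws open and shut, and the axes are right-handed (so a half turn about x gives the same grasp; the last joint's range is limited). The gripper opens to 85 mm and grips with 20 to 120 N. Pads are 22 mm wide; open, the fingers measure 114 mm over their backs; the gripper's body (76 mm by 85 mm) begins 54 mm behind the grasp point. The pads swing forward as they close: fully open they stand 13 mm farther back than shut.
Start: joints at [-1.249, 0.276, 1.505, -0, 1.361, -0.121], TCP at [0.246, -0.52, 0.231] pointing down, gripper open.
Joint ranges: [-2.89, 2.89], [-0.75, 2.08], [0.22, 2.7], [-1.18, 4.32], [0.11, 2.71], [-2.7, 2.7]. Speed limits (rad/s): [2.57, 2.57, 3.14, 3.14, 3.14, 3.14].

### API

Orientations are given as a unit quaternion [w, x, y, z].
In Python, from rig import get_state, get_image, sign_off, grip_depth gives the robot as it stands. The module is installed in compiled form; this text tells all that it offers.
- The arm moves only by the tool arm_command, never from a script. Its argument "series" is a list of rows, each an object with "dp": the shift along the tool's x, y, z scaled (see below), a list of three; "angular": the turn, a rotation vector about the tool's x, y, z scaled (see below), a list of three; "gripper": the finger opening in mm, from 0 to 85.4. A call has exactly 8 rows; each row shifts and turns the pose as measured when the row begins, along the tool's axes as they then stand; what a row does not reach is not made up. The controller multiplies each number of a shift by 0.12 m and each number of a turn by 90 degrees. A row lasts 1/8 s, in which the tool goes at most 62.5 mm and 10.7 degrees, less where a joint would pass 70% of its speed; a pose out of reach is approached as far as the arm can. A call with a number of a shift or a turn outside -1 to 1 is refused whole. A call with a gripper value outside its range is refused whole. The fingers move at their own pace and stop on an object; "grip_force" is the grip in N (left out, the last holds). Time passes only in rows, so rows that do not move let the fingers close, or fill a call up. It gives the time, the measured TCP pose, the force and the opening at its end, in the units of the state.
- get_state(): the state, without advancing time (a new reading comes with each control period).
- get_image(name): name is "scene" or "side" or "wrist"; returns a dict with "image" (400x640x3 uint8, blue, green, red), "depth" (400x640 float32, m along the optical axis (not along the pixel's ray), 0 where there is no reading), "mtx" (3x3 intrinsics, pixels), "view" (4x4, takes a point from world to camera coordinates); the wrist camera has in their place "mount" (4x4, takes a point from camera to tool coordinates, whose origin is the TCP and whose axes are the tool frame's). Camera axes: x right, y up, looking along -z (the intrinsics and any distortion apply to the point x, -y, -z); pixel columns grow to the right and rows downward; lengths in m; the calibration is good to about 2 mm. A picture is of the moment at which its call begins: read the wrist's pose just before it.
- sign_off(): hands the job in, once; it reports no verdict.
The state is a dict: "clock": time; "qpos": joint angles; "qd": joint speeds; "effort": joint torques, N m; "position": TCP position; "ee_rot": TCP orientation; "contact_force": force on the tool from outside, world axes, zero at the start; "moment": the same for the moment, N m; "width": finger opening in m.
Only numpy, scipy, OpenCV 4.12 (cv2) and the standard library are available. Lean on these libraries where they do the work, as an engineer would, in place of code of your own. Each camera call takes 0.05 s, during which the arm holds its last target. There are 200 camera calls.

### The job

With a fingertip, rub the knurled wheel on the vacuum sealer clockwise until its white line clicks into place at the long black bar, without going past that setting. Then press the round start button all the way down and let it come up; do not press the square stop button. Nothing is to be picked up: leave all the jars, cans and other loose things where they are.

Things in the scene. Friction and masses are not known exactly. Their poses are not given: they have to be found in the camera images.
- sealer: Vacuum sealer, fixed to the table, 380 mm wide (its y), 220 mm deep (its x), origin at the centre of its underside; its front faces its own -x, z is up. The flat white control deck, 60 mm high, runs from x -110 to +30 mm; behind it the closed black lid, 75 mm high, to x +110 mm. The deck carries the wheel on the +y side and the two buttons on the -y side.
- wheel_top (a point): Centre of the flat top of the knurled wheel, on its upright axis; axes parallel to the sealer's, not turning with the wheel. The wheel is a black disc 92 mm across over the fine upright ridges of its rim, 22 mm high, top 84 mm above the table: too wide to pinch, it is turned by rubbing a fingertip on its top or rim. A white line on its top runs 7 to 43 mm from the centre.
- long_bar (a point): Middle of the long black bar (14 x 6 mm) printed on the deck, 55 mm from the wheel's axis towards the sealer's front (-x): the wanted setting. The other five settings, 30 degrees apart around the wheel, are small black dots.
- wheel (a joint): Turn of the wheel in rad, growing clockwise seen from above; 0 = white line points at the long bar. Sprung detents click in every 0.524 rad (-1.571 to 1.047); let go between two, it springs to the nearer one. About 0.04 N m turns it out of a detent. It starts one or two clicks anticlockwise of the bar (near -0.524 or -1.047, seldom poised between).
- start_button (a joint): Travel of the round start button in m: 0 up, 0.006 fully down; sprung, comes up again by itself, about 1.5 N to start and 5 N at the bottom.
- start_button_top (a point): Centre of the top face of the round white start button, 32 mm across, standing 13 mm above the deck (73 mm above the table); moves with the button.
- stop_button (a joint): Travel of the square stop button in m: 0 up, 0.006 fully down. To be left alone.
- stop_button_top (a point): Centre of the top face of the square white stop button, 30 mm wide, 13 mm above the deck; 70 mm to the -y side of the start button.
- peach_jar_mid (a point): Centre, half-way up, of the glass jar of peaches with a brass lid, 80 mm across, 120 mm tall, standing on the table. Loose, to be left alone.
- beet_jar_mid (a point): Centre, half-way up, of the glass jar of beets with a brass lid, 80 mm across, 120 mm tall, standing on the table. Loose, to be left alone.
- spice_jar_mid (a point): Centre, half-way up, of the little spice jar, 42 mm across, 60 mm tall, standing on the sealer's lid. Loose, to be left alone.
- jar_band_mid (a point): Centre, half-way up, of the metal jar band (open ring), 86 mm across, 14 mm high, lying on the sealer's lid. Loose, to be left alone.
- flat_can_mid (a point): Centre, half-way up, of the flat food can, 84 mm across, 42 mm tall, on the table in front of the sealer. Loose, to be left alone.
- tall_can_mid (a point): Centre, half-way up, of the tall food can, 74 mm across, 110 mm tall, on the table behind the sealer. Loose, to be left alone.
- scoop: Spoon lying on the table in front of the sealer, about 200 mm long, loose, to be left alone.

How it is judged:
By the outcome, as a careful person would: the job done as asked, in the order asked, and still so for the second after the job is handed in, with the robot touching nothing.
It also fails if it takes over 40 s, if anything falls off the work surface, if the arm or the gripper's body presses on something with over 40 N, if the wrist force passes 120 N, or if a joint passes its speed limit or range.

## Working session

There is one attempt and no reset: what is moved stays moved. The work goes in short steps, Python scripts to look and compute and a tool call to move; the robot and the scene stay as the last step left them, time stands still between calls to the robot, and variables do not carry over. Pictures are saved under pics/ and viewed, about 8 in all and at most 12, crops included, and the job is handed in when it is done.

Besides the shell and the picture viewer there is one more tool, called after "Emit:" by a JSON object that holds its "name" and its "arguments", one argument or row to a line. arm_command: Moves the arm, as the interface text tells. Its arguments: {"type":"object","properties":{"series":{"type":"array","items":{"type":"object","properties":{"dp":{"type":"array","items":{"type":"number"}},"angular":{"type":"array","items":{"type":"number"}},"gripper":{"type":"number"}}}},"grip_force":{"type":"number"}},"required":["series"]}

```bash
mkdir -p pics; cat > h.py <<'E'
import numpy as np, cv2
from rig import get_state, get_image, sign_off, grip_depth
from scipy.spatial.transform import Rotation as R
def T():
    s=get_state(); w,x,y,z=s['ee_rot']; M=np.eye(4); M[:3,:3]=R.from_quat([x,y,z,w]).as_matrix(); M[:3,3]=s['position']; return M
def cam2world(d,Tt): return np.linalg.inv(d['view']) if 'view' in d else Tt@d['mount']
def pix(d,u,v,Tt=None,z=None):
    K=d['mtx']; C=cam2world(d,Tt); r=np.array([(u-K[0,2])/K[0,0],-(v-K[1,2])/K[1,1],-1])
    if z is None: p=C[:3,:3]@(r*d['depth'][int(v),int(u)])+C[:3,3]
    else:
        w=C[:3,:3]@r; p=C[:3,3]+w*(z-C[2,3])/w[2]
    return p
E
python3 - <<'E'
from h import *
import pickle
s=get_state(); print({k:np.round(v,3) for k,v in s.items()},grip_depth)
print(T().round(3))
for n in('scene','side','wrist'):
    t=T(); d=get_image(n); d['T']=t; pickle.dump(d,open(n+'.pkl','wb')); cv2.imwrite(f'pics/{n}0.png',d['image'])
    print(n,d.keys(),d['mtx'])
E
```

```text
{'clock': np.float64(0.0), 'qpos': array([-1.249,  0.277,  1.506, -0.   ,  1.361, -0.121]), 'qd': array([-0.001, -0.002,  0.001,  0.001,  0.001, -0.001]), 'effort': array([ 1.0000e-03, -4.1677e+01, -2.4581e+01, -0.0000e+00,  1.1000e-02,
       -0.0000e+00]), 'position': array([ 0.246, -0.519,  0.23 ]), 'ee_rot': array([ 0.597,  0.378,  0.598, -0.378]), 'contact_force': array([-0.6  , -0.396, -0.893]), 'moment': array([-0.015, -0.015, -0.005]), 'width': np.float64(0.085)} 0.0187
[[-0.001  0.904  0.428  0.246]
 [ 0.002  0.428 -0.904 -0.519]
 [-1.     0.    -0.002  0.23 ]
 [ 0.     0.     0.     1.   ]]
scene dict_keys(['image', 'depth', 'mtx', 'view', 'T']) [[468.01579996   0.         315.29832669]
 [  0.         468.01579996 197.25551821]
 [  0.           0.           1.        ]]
side dict_keys(['image', 'depth', 'mtx', 'view', 'T']) [[383.53723616   0.         319.80571815]
 [  0.         383.53723616 200.38090392]
 [  0.           0.           1.        ]]
wrist dict_keys(['image', 'depth', 'mtx', 'mount', 'T']) [[333.55267699   0.         317.46750556]
 [  0.         333.55267699 201.88869691]
 [  0.           0.           1.        ]]
```

View pics/scene0.png

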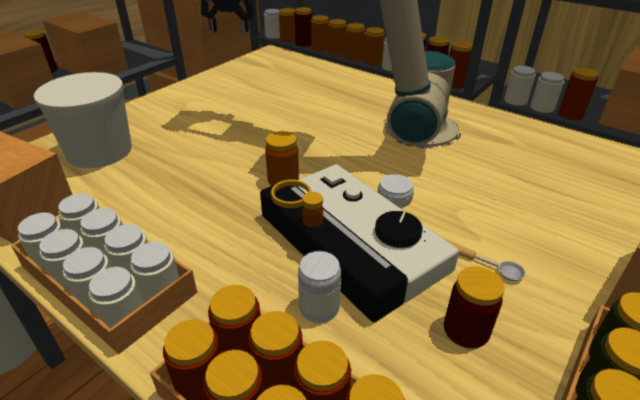

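View pics/side0.png

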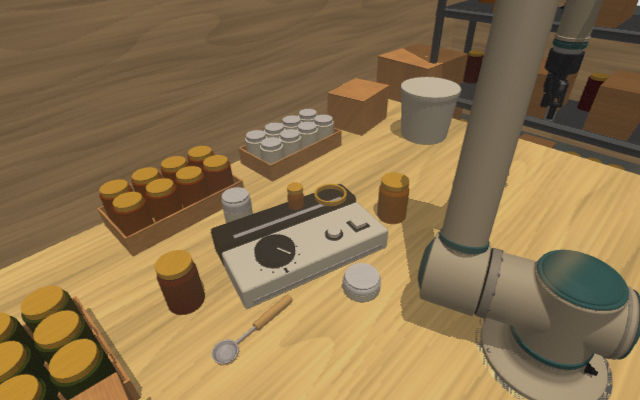

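Scene view: wheel about (398,229), round button (353,194), square (332,182). Side view: wheel (275,251), long bar (286,270), round button (333,234), square (357,226). I'll enlarge both.

```bash
python3 - <<'E'
from h import *
import pickle
a=pickle.load(open('side.pkl','rb'));b=pickle.load(open('scene.pkl','rb'))
A=cv2.resize(a['image'][190:310,200:400],None,fx=4,fy=4,interpolation=cv2.INTER_CUBIC)[:,:800]
cv2.imwrite('pics/side_c.png',A)
for d,pts in((a,dict(wheel=(275,251,.084),bar=(286,270,.06),start=(333.5,233.5,.073),stop=(357.5,225.5,.073))),(b,dict(wheel=(398,229,.084),start=(353,193,.073),stop=(332,181,.073)))):
    for k,(u,v,z) in pts.items(): print(k,pix(d,u,v).round(4),pix(d,u,v,z=z).round(4))
E
```

```text
wheel [0.5081 0.2186 0.0855] [0.5093 0.2177 0.084 ]
bar [0.4652 0.2264 0.0623] [0.467 0.225 0.06 ]
start [0.4631 0.0771 0.0729] [0.463  0.0772 0.073 ]
stop [0.44   0.0165 0.0735] [0.4404 0.016  0.073 ]
wheel [0.5358 0.217  0.0857] [0.534  0.2162 0.084 ]
start [0.4761 0.0734 0.0716] [0.4777 0.0745 0.073 ]
stop [0.4672 0.0107 0.0715] [0.469  0.0119 0.073 ]
```

View pics/side_c.png

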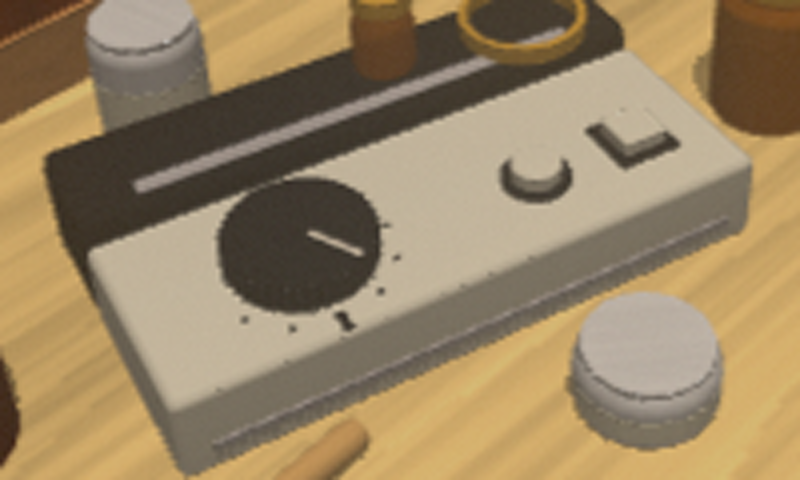

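```bash
python3 - <<'E'
from h import *
import pickle
a=pickle.load(open('side.pkl','rb'));b=pickle.load(open('scene.pkl','rb'))
q=lambda x,y,z: pix(a,200+x/4,190+y/4,z=z)
l0=q(308,233,.084);l1=q(363,253,.084);st=q(538,160,.073);sp=q(637,125,.073)
bar=q(345,320,.06)
e=[q(*p,.06) for p in((345,320),(380,290),(396,257),(386,225),(292,328),(245,320))]
print('l',l0,l1,'start',st,'stop',sp)
# circle through settings
P=np.array(e)[:,:2]; s=np.linalg.lstsq(np.c_[2*P,np.ones(6)],(P**2).sum(1),rcond=None)[0]; c=s[:2]; print('c',c,'r',np.sqrt(s[2]+c@c))
ang=lambda v:np.degrees(np.arctan2(v[1],v[0]))
print([round(ang(p-c),1) for p in P],'line',ang((l1-l0)[:2]),'tip',ang(l1[:2]-c),np.linalg.norm(l1[:2]-c)); print('start-stop dir',ang((st-sp)[:2]),np.linalg.norm(st-sp))
Tt=T();tgt=np.array([c[0],c[1],.25]);print('tool shift',Tt[:3,:3].T@(tgt-Tt[:3,3])/.12)
print(a['view'] is not None, get_image('wrist')['mount'].round(3))
E
```

```text
l [0.51286181 0.20889668 0.084     ] [0.47846756 0.19856933 0.084     ] start [0.46990942 0.06622224 0.073     ] stop [0.4476949  0.00056917 0.073     ]
c [0.51979163 0.21017811] r 0.05354707760630264
[np.float64(164.8), np.float64(-164.5), np.float64(-134.9), np.float64(-105.1), np.float64(133.8), np.float64(104.3)] line -163.28688727728837 tip -164.30886246767008 0.04292368258061181
start-stop dir 71.30612127692893 0.06930952734389782
tool shift [-0.15434461  4.66406162 -4.51537253]
True [[-0.     0.27  -0.963 -0.143]
 [ 0.     0.963  0.27   0.068]
 [ 1.    -0.    -0.    -0.001]
 [ 0.     0.     0.     1.   ]]
```

Wheel centre about (0.520, 0.210). The bar is at bearing 165° and the line at −164°, so it is one click anticlockwise of the bar. Start button is about (0.468, 0.068). I'll move above for a close look.

Emit:
{"name": "arm_command", "arguments": {
  "series": [
    {"dp": [-0.02,0.25,-0.26],"angular": [0,0,0],"gripper": 0},
    {"dp": [-0.02,0.25,-0.26],"angular": [0,0,0],"gripper": 0},
    {"dp": [-0.02,0.25,-0.26],"angular": [0,0,0],"gripper": 0},
    {"dp": [-0.02,0.25,-0.26],"angular": [0,0,0],"gripper": 0},
    {"dp": [-0.02,0.25,-0.26],"angular": [0,0,0],"gripper": 0},
    {"dp": [-0.02,0.25,-0.26],"angular": [0,0,0],"gripper": 0},
    {"dp": [-0.02,0.25,-0.26],"angular": [0,0,0],"gripper": 0},
    {"dp": [-0.02,0.25,-0.26],"angular": [0,0,0],"gripper": 0}
  ],
  "grip_force": 30
}}

```text
clock: 1.2
position: [0.3586, -0.1838, 0.2489]
ee_rot: [0.596, 0.381, 0.597, -0.379]
contact_force: [0.6, -0.8, -1.0]
width: -0.0003
```

Emit:
{"name": "arm_command", "arguments": {
  "series": [
    {"dp": [0,0.25,-0.26],"angular": [0,0,0],"gripper": 0},
    {"dp": [0,0.25,-0.26],"angular": [0,0,0],"gripper": 0},
    {"dp": [0,0.25,-0.26],"angular": [0,0,0],"gripper": 0},
    {"dp": [0,0.25,-0.26],"angular": [0,0,0],"gripper": 0},
    {"dp": [0,0.25,-0.26],"angular": [0,0,0],"gripper": 0},
    {"dp": [0,0.25,-0.26],"angular": [0,0,0],"gripper": 0},
    {"dp": [0,0.25,-0.26],"angular": [0,0,0],"gripper": 0},
    {"dp": [0,0.25,-0.26],"angular": [0,0,0],"gripper": 0}
  ]
}}

```text
clock: 2.2
position: [0.4726, 0.1553, 0.2502]
ee_rot: [0.597, 0.381, 0.595, -0.379]
contact_force: [0.8, -0.5, -0.1]
width: -0.0003
```

```bash
python3 - <<'E'
from h import *
import pickle
t=T(); d=get_image('wrist'); d['T']=t; pickle.dump(d,open('w1.pkl','wb')); cv2.imwrite('pics/w1.png',d['image']); print(t.round(3),get_state()['clock'])
E
```

```text
[[ 0.003  0.906  0.422  0.473]
 [ 0.001  0.422 -0.906  0.155]
 [-1.     0.004  0.001  0.25 ]
 [ 0.     0.     0.     1.   ]] 2.25
```

View pics/w1.png

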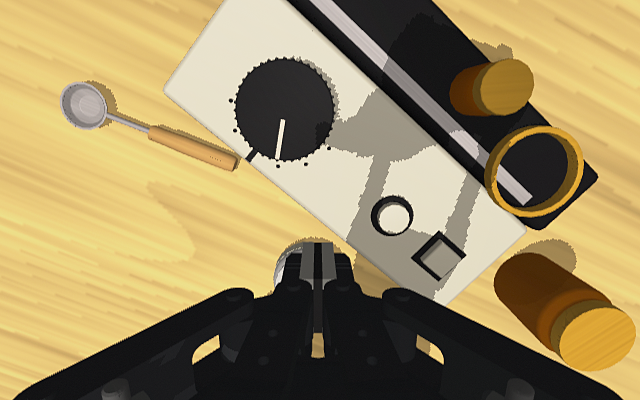

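Wrist view: wheel (284,110), line (282,120)→(278,157), bar (251,155), start button (394,217), stop button (440,258).

```bash
python3 - <<'E'
from h import *
import pickle
d=pickle.load(open('w1.pkl','rb'));t=d['T']
f=lambda u,v,z:pix(d,u,v,t,z)
ang=lambda v:np.degrees(np.arctan2(v[1],v[0]))
l0=f(282,120,.084);l1=f(278,157,.084);c=l0-(l1-l0)*7/36
print('c',c,np.linalg.norm(l1-l0),'bar',f(251,155,.06),'line',ang(l1-l0),'start',f(394,217,.073),'stop',f(440,258,.073))
b=f(251,155,.06); print('bar ang',ang(b-c),np.linalg.norm((b-c)[:2]))
for p in((270,90),(310,90),(394,217)): print(pix(d,*p,t))
E
```

```text
c [0.5181038  0.21108442 0.084     ] 0.03367278463611222 bar [0.46592661 0.22565938 0.06      ] line -162.94853221939624 start [0.47148664 0.06982684 0.073     ] stop [0.45214185 0.00467422 0.073     ]
bar ang 164.39304559577778 0.05417461235569153
[0.53095256 0.22880601 0.08482608]
[0.54580684 0.19698291 0.08461574]
[0.47149909 0.06984984 0.07306436]
```

Emit:
{"name": "arm_command", "arguments": {
  "series": [
    {"dp": [0.2,0.047,-0.042],"angular": [0,0,0],"gripper": 0},
    {"dp": [0.2,0.047,-0.042],"angular": [0,0,0],"gripper": 0},
    {"dp": [0.2,0.047,-0.042],"angular": [0,0,0],"gripper": 0},
    {"dp": [0.2,0.047,-0.042],"angular": [0,0,0],"gripper": 0},
    {"dp": [0.2,0.047,-0.042],"angular": [0,0,0],"gripper": 0},
    {"dp": [0.2,0.047,-0.042],"angular": [0,0,0],"gripper": 0},
    {"dp": [0,0,0],"angular": [0,0,0],"gripper": 0},
    {"dp": [0,0,0],"angular": [0,0,0],"gripper": 0}
  ]
}}

```text
clock: 3.25
position: [0.4939, 0.2055, 0.1025]
ee_rot: [0.598, 0.381, 0.597, -0.375]
contact_force: [0.7, -0.1, 1.1]
width: -0.0003
```

```bash
python3 - <<'E'
from h import *
t=T();s=get_state();print(t.round(4),s['contact_force'])
for tgt in ([.491,.1975,.088],): print(t[:3,:3].T@(np.array(tgt)-t[:3,3])/.12)
E
```

```text
[[ 0.0059  0.9036  0.4284  0.4939]
 [ 0.0069  0.4283 -0.9036  0.2055]
 [-1.      0.0083 -0.0037  0.1025]
 [ 0.      0.      0.      1.    ]] [ 0.71500415 -0.06822563  1.14176066]
[ 0.12001566 -0.05157131  0.05048494]
```

Emit:
{"name": "arm_command", "arguments": {
  "series": [
    {"dp": [0.03,-0.013,0.0125],"angular": [0,0,0],"gripper": 0},
    {"dp": [0.03,-0.013,0.0125],"angular": [0,0,0],"gripper": 0},
    {"dp": [0.03,-0.013,0.0125],"angular": [0,0,0],"gripper": 0},
    {"dp": [0.03,-0.013,0.0125],"angular": [0,0,0],"gripper": 0},
    {"dp": [0,0,0],"angular": [0,0,0],"gripper": 0},
    {"dp": [0.01,0,0],"angular": [0,0,0],"gripper": 0},
    {"dp": [0.01,0,0],"angular": [0,0,0],"gripper": 0},
    {"dp": [0.01,0,0],"angular": [0,0,0],"gripper": 0}
  ]
}}

```text
clock: 4.25
position: [0.4921, 0.1966, 0.086]
ee_rot: [0.599, 0.383, 0.596, -0.374]
contact_force: [0.1, 1.0, 0.4]
width: -0.0001
```

Emit:
{"name": "arm_command", "arguments": {
  "series": [
    {"dp": [0.01,0,0],"angular": [0,0,0],"gripper": 0},
    {"dp": [0.01,0,0],"angular": [0,0,0],"gripper": 0},
    {"dp": [0.01,0,0],"angular": [0,0,0],"gripper": 0},
    {"dp": [0.01,0,0],"angular": [0,0,0],"gripper": 0},
    {"dp": [0.01,0,0],"angular": [0,0,0],"gripper": 0},
    {"dp": [0.01,0,0],"angular": [0,0,0],"gripper": 0},
    {"dp": [0.01,0,0],"angular": [0,0,0],"gripper": 0},
    {"dp": [0.01,0,0],"angular": [0,0,0],"gripper": 0}
  ]
}}

```text
clock: 5.25
position: [0.4922, 0.1967, 0.084]
ee_rot: [0.6, 0.383, 0.595, -0.373]
contact_force: [-2.9, -1.4, 8.6]
width: -0.0005
```

Emit:
{"name": "arm_command", "arguments": {
  "series": [
    {"dp": [0.01,0.001,-0.018],"angular": [0.04,0,0],"gripper": 0},
    {"dp": [0.01,0.001,-0.018],"angular": [0.04,0,0],"gripper": 0},
    {"dp": [0.01,0.001,-0.018],"angular": [0.04,0,0],"gripper": 0},
    {"dp": [0.01,0.001,-0.018],"angular": [0.04,0,0],"gripper": 0},
    {"dp": [0.01,0.001,-0.018],"angular": [0.04,0,0],"gripper": 0},
    {"dp": [0.01,0.001,-0.018],"angular": [0.04,0,0],"gripper": 0},
    {"dp": [0.01,0.001,-0.018],"angular": [0.04,0,0],"gripper": 0},
    {"dp": [0.01,0.001,-0.018],"angular": [0.04,0,0],"gripper": 0}
  ]
}}

```text
clock: 6.25
position: [0.4933, 0.2012, 0.084]
ee_rot: [0.494, 0.518, 0.473, -0.514]
contact_force: [-1.9, -4.9, 9.5]
width: -0.0001
```

```bash
python3 - <<'E'
from h import *
t=T();s=get_state();v=t[:2,3]-[.519,.2105];print(t.round(4),s['contact_force'].round(1),np.hypot(*v),np.degrees(np.arctan2(v[1],v[0]))%360)
d=get_image('wrist');cv2.imwrite('pics/w2.png',d['image'])
d=get_image('side');cv2.imwrite('pics/s2.png',cv2.resize(d['image'][210:290,230:330],None,fx=6,fy=6,interpolation=cv2.INTER_CUBIC))
E
```

```text
[[ 0.0245  0.9976 -0.0648  0.4933]
 [-0.0169 -0.0644 -0.9978  0.2012]
 [-0.9996  0.0256  0.0152  0.084 ]
 [ 0.      0.      0.      1.    ]] [-1.9 -4.9  9.5] 0.027381658099000155 199.9547697375609
```

View pics/w2.png

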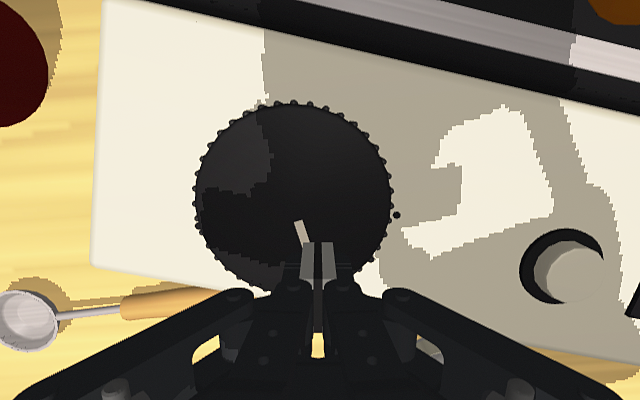

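```bash
python3 - <<'E'
from h import *
t=T()
d=get_image('wrist')
a=pix(d,299,221,t,.084);b=pix(d,307,242,t,.084);c=pix(d,294,205,t,.084)
print(a,b,np.degrees(np.arctan2(*(b-a)[[1,0]]))%360, np.linalg.norm(a[:2]-[.519,.2105]))
cv2.imwrite('pics/w2c.png',cv2.resize(d['image'][90:310,180:420],None,fx=2.5,fy=2.5,interpolation=cv2.INTER_CUBIC))
print(get_state()['contact_force'])
E
```

```text
[0.51236174 0.20858826 0.084     ] [0.50201054 0.20568926 0.084     ] 195.64566233506193 0.006908058642422333
[-0.95147839 -5.66735392  8.51630359]
```

View pics/w2c.png

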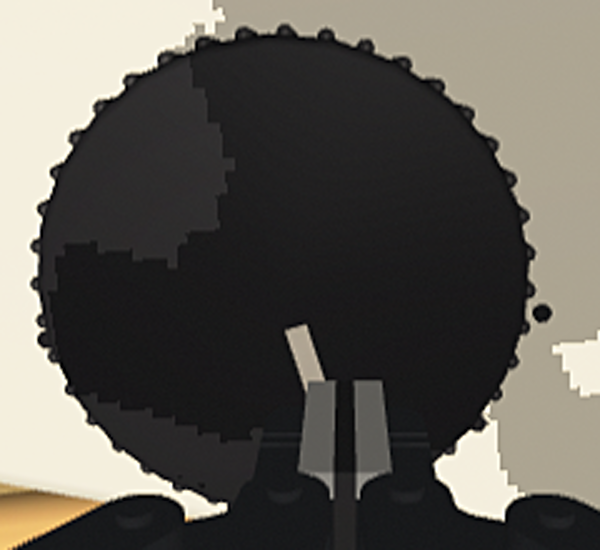

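The wheel has barely turned: small steps undershoot. I'll use larger lateral steps.

Emit:
{"name": "arm_command", "arguments": {
  "series": [
    {"dp": [0.012,-0.008,-0.035],"angular": [0,0.005,-0.008],"gripper": 0},
    {"dp": [0.012,-0.008,-0.035],"angular": [0,0.005,-0.008],"gripper": 0},
    {"dp": [0.012,-0.006,-0.035],"angular": [0,0.005,-0.008],"gripper": 0},
    {"dp": [0.012,-0.004,-0.035],"angular": [0,0.005,-0.008],"gripper": 0},
    {"dp": [0.01,0,-0.01],"angular": [0,0,0],"gripper": 0},
    {"dp": [0.01,0,-0.01],"angular": [0,0,0],"gripper": 0},
    {"dp": [0.01,0,-0.01],"angular": [0,0,0],"gripper": 0},
    {"dp": [0.01,0,-0.01],"angular": [0,0,0],"gripper": 0}
  ]
}}

```text
clock: 7.4
position: [0.4946, 0.2117, 0.084]
ee_rot: [-0.483, -0.509, -0.489, 0.518]
contact_force: [-1.7, -3.2, 8.0]
width: 0.0
```

```bash
python3 - <<'E'
from h import *
t=T();s=get_state();v=t[:2,3]-[.519,.2105];print(t.round(4),s['contact_force'].round(1),np.hypot(*v),np.degrees(np.arctan2(v[1],v[0]))%360)
d=get_image('wrist');im=d['image'][90:310,180:420]
cv2.imwrite('pics/w3c.png',cv2.resize(im,None,fx=2.5,fy=2.5,interpolation=cv2.INTER_CUBIC))
E
```

```text
[[-0.0151  0.9984 -0.0539  0.4946]
 [-0.0032 -0.0539 -0.9985  0.2117]
 [-0.9999 -0.0149  0.004   0.084 ]
 [ 0.      0.      0.      1.    ]] [-1.7 -3.2  8. ] 0.024433608090656193 177.19620852982808
```

View pics/w3c.png

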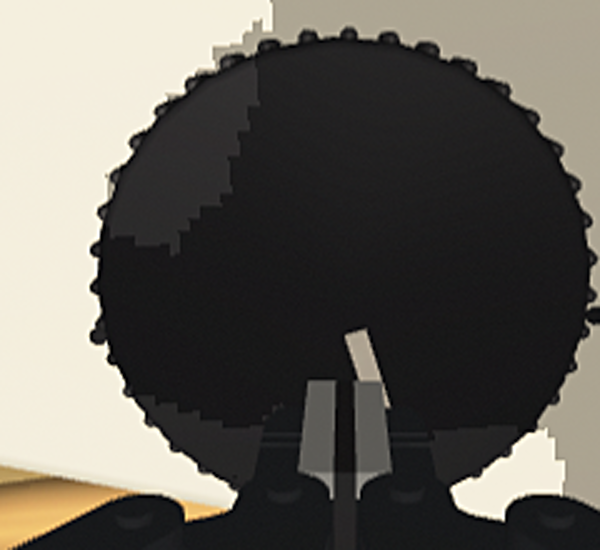

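The wheel still hasn't turned; the finger slid. A tool tilt of 0.9° left the contact at the inner edge, with a short lever arm. I'll reposition with the outer edge lower and press harder.

Emit:
{"name": "arm_command", "arguments": {
  "series": [
    {"dp": [-0.06,0,0],"angular": [0,0,0],"gripper": 0},
    {"dp": [0,-0.015,0.055],"angular": [0,0,0.015],"gripper": 0},
    {"dp": [0,-0.015,0.055],"angular": [0,0,0.015],"gripper": 0},
    {"dp": [0,0,0],"angular": [0,0,0],"gripper": 0},
    {"dp": [0.035,0,0],"angular": [0,0,0],"gripper": 0},
    {"dp": [0.02,0,0],"angular": [0,0,0],"gripper": 0},
    {"dp": [0.02,0,0],"angular": [0,0,0],"gripper": 0},
    {"dp": [0.02,0,0],"angular": [0,0,0],"gripper": 0}
  ]
}}

```text
clock: 8.45
position: [0.4898, 0.1979, 0.0837]
ee_rot: [0.496, 0.521, 0.476, -0.506]
contact_force: [-7.1, -2.3, 24.8]
width: 0.0006
```

```bash
python3 - <<'E'
from h import *
t=T();s=get_state();v=t[:2,3]-[.519,.2105];print(t.round(4),s['contact_force'].round(1),np.hypot(*v),np.degrees(np.arctan2(v[1],v[0]))%360)
E
```

```text
[[ 0.035   0.9979 -0.0539  0.4898]
 [-0.0057 -0.0537 -0.9985  0.1979]
 [-0.9994  0.0353  0.0038  0.0837]
 [ 0.      0.      0.      1.    ]] [-7.1 -2.3 24.8] 0.031780358932152364 203.40061786026047
```

Emit:
{"name": "arm_command", "arguments": {
  "series": [
    {"dp": [0.016,-0.004,-0.04],"angular": [0,0,0],"gripper": 0},
    {"dp": [0.016,-0.004,-0.04],"angular": [0,0,0],"gripper": 0},
    {"dp": [0.016,-0.002,-0.04],"angular": [0,0,0],"gripper": 0},
    {"dp": [0.016,0,-0.04],"angular": [0,0,0],"gripper": 0},
    {"dp": [0.016,0,0],"angular": [0,0,0],"gripper": 0},
    {"dp": [0.016,0,0],"angular": [0,0,0],"gripper": 0},
    {"dp": [0.016,0,0],"angular": [0,0,0],"gripper": 0},
    {"dp": [0.016,0,0],"angular": [0,0,0],"gripper": 0}
  ]
}}

```text
clock: 9.45
position: [0.4931, 0.2165, 0.084]
ee_rot: [0.5, 0.522, 0.474, -0.503]
contact_force: [-5.0, -0.4, 14.9]
width: 0.0003
```

```bash
python3 - <<'E'
from h import *
t=T();s=get_state();v=t[:2,3]-[.519,.2105];print(t.round(4),s['contact_force'].round(1),np.hypot(*v),np.degrees(np.arctan2(v[1],v[0]))%360)
d=get_image('wrist');im=d['image'][90:310,180:420]
cv2.imwrite('pics/w4c.png',cv2.resize(im,None,fx=2.5,fy=2.5,interpolation=cv2.INTER_CUBIC))
# line: bright unsaturated pixels inside the dial area: fit direction
c=np.array([.519,.2105]);vv,uu=np.mgrid[0:400,0:640]
K=d['mtx'];C=t@d['mount'];r=np.stack([(uu-K[0,2])/K[0,0],-(vv-K[1,2])/K[1,1],-np.ones_like(uu,float)],-1)@C[:3,:3].T
P=C[:3,3]+r*((.084-C[2,3])/r[...,2])[...,None]
m=(np.hypot(*(P[...,:2]-c).transpose(2,0,1))<.018)&(d['image'].min(2)>100)&(vv<330)
q=P[m][:,:2];print(len(q),np.degrees(np.arctan2(*(q.mean(0)-c)[::-1]))%360)
E
```

```text
[[ 0.0447  0.9977 -0.0516  0.4931]
 [-0.0082 -0.0513 -0.9986  0.2165]
 [-0.999   0.0451  0.0059  0.084 ]
 [ 0.      0.      0.      1.    ]] [-5.  -0.4 14.9] 0.02655585487122395 166.8840704355009
210 169.1277877216781
```

View pics/w4c.png

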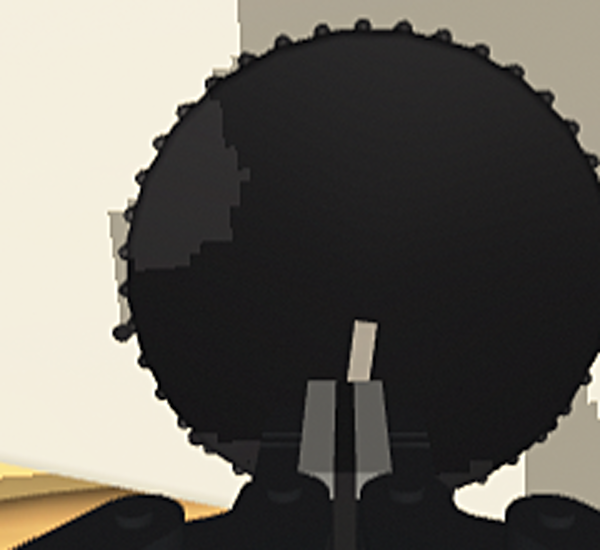

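The line is now at about 169° (bar 164–165°) with the finger still on. I'll lift to let it click in, then go above the start button.

Emit:
{"name": "arm_command", "arguments": {
  "series": [
    {"dp": [-0.12,0,0],"angular": [0,0,0],"gripper": 0},
    {"dp": [-0.12,0,0],"angular": [0,0,0],"gripper": 0},
    {"dp": [-0.12,0,0],"angular": [0,0,0],"gripper": 0},
    {"dp": [0,-0.024,0.247],"angular": [0,0,-0.007],"gripper": 0},
    {"dp": [0,-0.024,0.247],"angular": [0,0,-0.007],"gripper": 0},
    {"dp": [0,-0.024,0.247],"angular": [0,0,-0.007],"gripper": 0},
    {"dp": [0,-0.024,0.247],"angular": [0,0,-0.007],"gripper": 0},
    {"dp": [0,-0.024,0.247],"angular": [0,0,0],"gripper": 0}
  ]
}}

```text
clock: 10.5
position: [0.4712, 0.0682, 0.1316]
ee_rot: [-0.49, -0.511, -0.486, 0.512]
contact_force: [0.4, -0.4, -0.4]
width: 0.0001
```

```bash
python3 - <<'E'
from h import *
t=T();s=get_state();print(t.round(4),s['contact_force'].round(1))
d=get_image('wrist');cv2.imwrite('pics/w5.png',d['image'])
print('to start', t[:3,:3].T@(np.array([.471,.069,.085])-t[:3,3])/.12)
import pickle; d['T']=t; pickle.dump(d,open('w5.pkl','wb'))
E
```

```text
[[ 0.0035  0.9989 -0.0467  0.4712]
 [-0.0046 -0.0467 -0.9989  0.0682]
 [-1.      0.0037  0.0045  0.1316]
 [ 0.      0.      0.      1.    ]] [ 0.4 -0.4 -0.4]
to start [ 0.38812147 -0.00324208 -0.00853092]
```

View pics/w5.png

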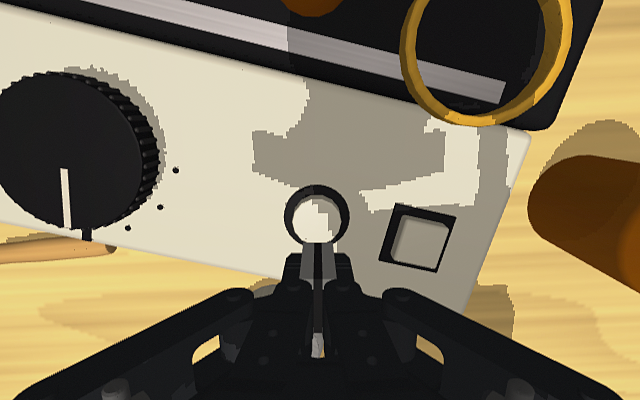

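Line (64,168)→(69,228) with the bar at (86,235) on the deck below it. Start button (317,219), stop (420,240).

```bash
python3 - <<'E'
from h import *
import pickle
d=pickle.load(open('w5.pkl','rb'));t=d['T'];f=lambda u,v,z:pix(d,u,v,t,z)[:2]
a=f(64,168,.084);b=f(69,228,.084);g=lambda v:np.degrees(np.arctan2(v[1],v[0]))%360
print(a,b,g(b-a),np.linalg.norm(b-a)); br=f(86,235,.06);c=np.array([.519,.2105]);print(br,g(br-c),g(b-c));s=f(317,219,.073);print('start',s,'stop',f(422,240,.073))
E
```

```text
[0.51283993 0.21204167] [0.47651465 0.21810917] 170.5172886928495 0.03682852762122867
[0.4631404  0.22692439] 163.61508770528692 169.8459208904631
start [0.47135843 0.06835746] stop [0.45374697 0.00096035]
```

```bash
cat >> h.py <<'E'
def grid(d,t,z):
    v,u=np.mgrid[0:400,0:640];K=d['mtx'];C=cam2world(d,t)
    r=np.stack([(u-K[0,2])/K[0,0],-(v-K[1,2])/K[1,1],-np.ones(u.shape)],-1)@C[:3,:3].T
    return (C[:3,3]+r*((z-C[2,3])/r[...,2])[...,None])[...,:2]
def report(d,t,c=np.array([.519,.2105])):
    g=lambda v:np.degrees(np.arctan2(v[1],v[0]))%360
    P=grid(d,t,.084);rr=np.hypot(*(P-c).transpose(2,0,1));m=((rr<.041)&(d['image'].min(2)>130)).astype(np.uint8)
    n,l,s,_=cv2.connectedComponentsWithStats(m);k=1+s[1:,4].argmax();q=P[l==k]
    vx,vy,x,y=cv2.fitLine(q.astype(np.float32),cv2.DIST_L2,0,.001,.001).ravel()
    print('line',len(q),g(np.array([vx,vy])),'through',x,y,'tip',g(q.mean(0)-c))
    P=grid(d,t,.06);w=P-c;rr=np.hypot(w[...,0],w[...,1]);a=np.degrees(np.arctan2(w[...,1],w[...,0]))%360
    m=((rr>.045)&(rr<.066)&(abs(a-165)<14)&(d['image'].max(2)<80)).astype(np.uint8)
    n,l,s,ce=cv2.connectedComponentsWithStats(m)
    for k in range(1,n):
        if s[k,4]>5: q=P[l==k]; print('dark',s[k],q.mean(0),g(q.mean(0)-c))
E
python3 - <<'E'
from h import *
import pickle
d=pickle.load(open('w5.pkl','rb'));report(d,d['T'])
t=T();d=get_image('wrist');report(d,t)
d=pickle.load(open('w1.pkl','rb'));print('start');report(d,d['T'])
d=pickle.load(open('side.pkl','rb'));print('side0');report(d,None)
d=get_image('side');print('side now');report(d,None); cv2.imwrite('pics/s6.png',cv2.resize(d['image'][210:290,230:330],None,fx=6,fy=6,interpolation=cv2.INTER_CUBIC))
E
```

```text
line 389 349.43405 through 0.49605584 0.21544984 tip 167.82591447383447
dark [ 70 213  37  28 512] [0.47034002 0.22526758] 163.11773135923727
line 392 349.48914 through 0.49617827 0.21540463 tip 167.8710300609448
dark [ 64 212  37  29 512] [0.47024763 0.22541171] 162.99288911010763
start
line 170 14.400302 through 0.49643567 0.20473105 tip 194.34142265344556
dark [245 140  23  22 149] [0.47029883 0.22439605] 164.07480401989557
side0
line 13 13.308957 through 0.4963738 0.20285743 tip 198.6637027679991
dark [285 268   3   4   6] [0.46802169 0.22462408] 164.51404159738541
side now
line 14 350.15268 through 0.49572265 0.21507603 tip 168.87818449195373
dark [285 268   3   4   6] [0.46802169 0.22462408] 164.51404159738541
```

View pics/s6.png

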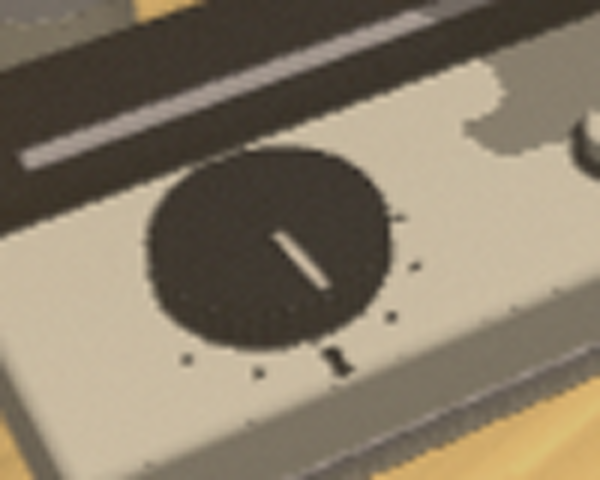

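The wheel turned 25° and rests about 5° short of the bar (line 169.5°, bar 164.5°), held by friction. I'll go back for a small nudge.

Emit:
{"name": "arm_command", "arguments": {
  "series": [
    {"dp": [0,0.025,-0.298],"angular": [0,0,0.007],"gripper": 0},
    {"dp": [0,0.025,-0.298],"angular": [0,0,0.007],"gripper": 0},
    {"dp": [0,0.025,-0.298],"angular": [0,0,0.007],"gripper": 0},
    {"dp": [0,0.025,-0.298],"angular": [0,0,0.007],"gripper": 0},
    {"dp": [0,0,0],"angular": [0,0,0],"gripper": 0},
    {"dp": [0.11,0,0],"angular": [0,0,0],"gripper": 0},
    {"dp": [0.11,0,0],"angular": [0,0,0],"gripper": 0},
    {"dp": [0.08,0,0],"angular": [0,0,0],"gripper": 0}
  ]
}}

```text
clock: 11.65
position: [0.4933, 0.219, 0.0943]
ee_rot: [0.5, 0.524, 0.474, -0.5]
contact_force: [0.1, 0.2, -0.2]
width: 0.0
```

```bash
python3 - <<'E'
from h import *
t=T();s=get_state();v=t[:2,3]-[.519,.2105];print(t.round(4),s['contact_force'].round(1),np.hypot(*v),np.degrees(np.arctan2(v[1],v[0]))%360)
E
```

```text
[[ 5.050e-02  9.975e-01 -4.930e-02  4.933e-01]
 [-3.200e-03 -4.920e-02 -9.988e-01  2.190e-01]
 [-9.987e-01  5.060e-02  7.000e-04  9.430e-02]
 [ 0.000e+00  0.000e+00  0.000e+00  1.000e+00]] [ 0.1  0.2 -0.2] 0.027086265010365942 161.72262636333593
```

Emit:
{"name": "arm_command", "arguments": {
  "series": [
    {"dp": [0,-0.015,0.045],"angular": [0,0,0],"gripper": 0},
    {"dp": [0,-0.015,0.045],"angular": [0,0,0],"gripper": 0},
    {"dp": [0,0,0],"angular": [0,0,0],"gripper": 0},
    {"dp": [0.05,0,0],"angular": [0,0,0],"gripper": 0},
    {"dp": [0.025,0,0],"angular": [0,0,0],"gripper": 0},
    {"dp": [0.015,0,0],"angular": [0,0,0],"gripper": 0},
    {"dp": [0.015,0,0],"angular": [0,0,0],"gripper": 0},
    {"dp": [0.015,0,0],"angular": [0,0,0],"gripper": 0}
  ]
}}

```text
clock: 12.65
position: [0.4892, 0.2066, 0.084]
ee_rot: [0.5, 0.525, 0.474, -0.5]
contact_force: [-4.8, -0.4, 13.7]
width: -0.0003
```

Emit:
{"name": "arm_command", "arguments": {
  "series": [
    {"dp": [0.016,-0.002,-0.03],"angular": [0,0,0],"gripper": 0},
    {"dp": [0.016,-0.002,-0.03],"angular": [0,0,0],"gripper": 0},
    {"dp": [0.016,0,0],"angular": [0,0,0],"gripper": 0},
    {"dp": [0.016,0,0],"angular": [0,0,0],"gripper": 0},
    {"dp": [0.016,0,0],"angular": [0,0,0],"gripper": 0},
    {"dp": [0.016,0,0],"angular": [0,0,0],"gripper": 0},
    {"dp": [0.016,0,0],"angular": [0,0,0],"gripper": 0},
    {"dp": [0.016,0,0],"angular": [0,0,0],"gripper": 0}
  ]
}}

```text
clock: 13.65
position: [0.4902, 0.2141, 0.084]
ee_rot: [0.503, 0.526, 0.472, -0.497]
contact_force: [-4.5, -2.0, 13.3]
width: -0.0002
```

```bash
python3 - <<'E'
from h import *
t=T();s=get_state();v=t[:2,3]-[.519,.2105];print(t.round(4),s['contact_force'].round(1),np.hypot(*v),np.degrees(np.arctan2(v[1],v[0]))%360)
d=get_image('wrist')
c=np.array([.519,.2105])
def rep(d,t):
    P=grid(d,t,.084);w=P-c
    m=((np.hypot(w[...,0],w[...,1])<.02)&(d['image'].min(2)>115)).astype(np.uint8)
    n,l,st,_=cv2.connectedComponentsWithStats(m)
    for k in range(1,n):
        if st[k,4]>20:
            vx,vy,x,y=cv2.fitLine(P[l==k].astype(np.float32),cv2.DIST_L2,0,.001,.001).ravel();print('comp',st[k],np.degrees(np.arctan2(vy,vx))%180,x,y,np.degrees(np.arctan2(y-c[1],x-c[0]))%360)
rep(d,t)
d=get_image('side');report(d,None)
E
```

```text
[[ 0.0592  0.9971 -0.0481  0.4902]
 [-0.0038 -0.0479 -0.9988  0.2141]
 [-0.9982  0.0593  0.001   0.084 ]
 [ 0.      0.      0.      1.    ]] [-4.5 -2.  13.3] 0.029007035478898532 172.91066095462327
comp [305 211  16  29 235] 158.17705 0.5068647 0.215733 156.67319301418127
line 1 0.71250707 through 0.4846023 0.22440101 tip 157.99509067217775
dark [285 268   3   4   6] [0.46802169 0.22462408] 164.51404159738541
```

The line is now at 157.5°, about 7° beyond the bar but within the same detent. I'll ease it back while in contact.

Emit:
{"name": "arm_command", "arguments": {
  "series": [
    {"dp": [0.016,0,0.02],"angular": [0,0,0],"gripper": 0},
    {"dp": [0.016,0,0.02],"angular": [0,0,0],"gripper": 0},
    {"dp": [0.016,0,0],"angular": [0,0,0],"gripper": 0},
    {"dp": [0.016,0,0],"angular": [0,0,0],"gripper": 0},
    {"dp": [0.016,0,0],"angular": [0,0,0],"gripper": 0},
    {"dp": [0.016,0,0],"angular": [0,0,0],"gripper": 0},
    {"dp": [0.016,0,0],"angular": [0,0,0],"gripper": 0},
    {"dp": [0.016,0,0],"angular": [0,0,0],"gripper": 0}
  ]
}}

```text
clock: 14.75
position: [0.4903, 0.2108, 0.0841]
ee_rot: [0.505, 0.527, 0.472, -0.494]
contact_force: [-4.8, -2.1, 14.8]
width: 0.0001
```

```bash
cat >> h.py <<'E'
def rep(d,t,c=np.array([.519,.2105])):
    P=grid(d,t,.084);w=P-c
    m=((np.hypot(w[...,0],w[...,1])<.02)&(d['image'].min(2)>115)).astype(np.uint8)
    n,l,st,_=cv2.connectedComponentsWithStats(m)
    for k in range(1,n):
        if st[k,4]>20:
            vx,vy,x,y=cv2.fitLine(P[l==k].astype(np.float32),cv2.DIST_L2,0,.001,.001).ravel();print('comp',st[k],np.degrees(np.arctan2(vy,vx))%180,x,y,np.degrees(np.arctan2(y-c[1],x-c[0]))%360)
E
python3 - <<'E'
from h import *
t=T();s=get_state();print(t[:3,3].round(4),s['contact_force'].round(1));rep(get_image('wrist'),t)
E
```

```text
[0.4903 0.2108 0.0841] [-4.8 -2.1 14.8]
comp [301 212  15  29 243] 163.29166 0.50645745 0.21459264 161.9284916833874
```

Emit:
{"name": "arm_command", "arguments": {
  "series": [
    {"dp": [-0.12,0,0],"angular": [0,0,0],"gripper": 0},
    {"dp": [-0.12,0,0],"angular": [0,0,0],"gripper": 0},
    {"dp": [-0.12,0,0],"angular": [0,0,0],"gripper": 0},
    {"dp": [0,-0.018,0.238],"angular": [0,0,-0.0095],"gripper": 0},
    {"dp": [0,-0.018,0.238],"angular": [0,0,-0.0095],"gripper": 0},
    {"dp": [0,-0.018,0.238],"angular": [0,0,-0.0095],"gripper": 0},
    {"dp": [0,-0.018,0.238],"angular": [0,0,-0.0095],"gripper": 0},
    {"dp": [0,-0.018,0.238],"angular": [0,0,0],"gripper": 0}
  ]
}}

```text
clock: 15.8
position: [0.4719, 0.0676, 0.1315]
ee_rot: [0.492, 0.513, 0.488, -0.506]
contact_force: [0.7, 0.1, -0.4]
width: -0.0001
```

```bash
python3 - <<'E'
from h import *
t=T();s=get_state();print(t.round(4),s['contact_force'].round(1));report(get_image('wrist'),t);report(get_image('side'),None)
print('to start', t[:3,:3].T@(np.array([.4714,.069,.08])-t[:3,3])/.12)
E
```

```text
[[ 0.0103  0.9992 -0.0386  0.4719]
 [ 0.0022 -0.0387 -0.9992  0.0676]
 [-0.9999  0.0102 -0.0026  0.1315]
 [ 0.      0.      0.      1.    ]] [ 0.7  0.1 -0.4]
line 386 344.37448 through 0.49658963 0.21753392 tip 162.57455946498422
dark [ 69 213  38  28 508] [0.47040351 0.22566597] 162.66792897138325
line 13 344.97595 through 0.49970007 0.21657738 tip 162.5212360022727
dark [285 268   3   4   6] [0.46802169 0.22462408] 164.51404159738541
to start [ 0.42916697 -0.00941448 -0.01068646]
```

Line is 164.4–165.0° against the bar at about 164.5°, so it is aligned. Now pressing start.

Emit:
{"name": "arm_command", "arguments": {
  "series": [
    {"dp": [0.13,-0.005,-0.006],"angular": [0,0,-0.003],"gripper": 0},
    {"dp": [0.13,-0.005,-0.006],"angular": [0,0,-0.003],"gripper": 0},
    {"dp": [0.13,0,0],"angular": [0,0,0],"gripper": 0},
    {"dp": [0.03,0,0],"angular": [0,0,0],"gripper": 0},
    {"dp": [0.025,0,0],"angular": [0,0,0],"gripper": 0},
    {"dp": [0.025,0,0],"angular": [0,0,0],"gripper": 0},
    {"dp": [0.02,0,0],"angular": [0,0,0],"gripper": 0},
    {"dp": [0.02,0,0],"angular": [0,0,0],"gripper": 0}
  ]
}}

```text
clock: 16.9
position: [0.47, 0.0714, 0.0667]
ee_rot: [0.489, 0.509, 0.492, -0.509]
contact_force: [-4.7, -1.2, 21.3]
width: -0.0003
```

Emit:
{"name": "arm_command", "arguments": {
  "series": [
    {"dp": [0.02,0,0],"angular": [0,0,0],"gripper": 0},
    {"dp": [0.02,0,0],"angular": [0,0,0],"gripper": 0},
    {"dp": [0.02,0,0],"angular": [0,0,0],"gripper": 0},
    {"dp": [0.02,0,0],"angular": [0,0,0],"gripper": 0},
    {"dp": [0.02,0,0],"angular": [0,0,0],"gripper": 0},
    {"dp": [0.02,0,0],"angular": [0,0,0],"gripper": 0},
    {"dp": [0.02,0,0],"angular": [0,0,0],"gripper": 0},
    {"dp": [0.02,0,0],"angular": [0,0,0],"gripper": 0}
  ]
}}

```text
clock: 17.9
position: [0.47, 0.0714, 0.0668]
ee_rot: [0.491, 0.512, 0.489, -0.507]
contact_force: [-5.8, -1.0, 22.0]
width: 0.0002
```

The fingertip bottomed at z 0.0667 (full travel) under 22 N. Lifting clear now.

Emit:
{"name": "arm_command", "arguments": {
  "series": [
    {"dp": [-0.1,0,0],"angular": [0,0,0],"gripper": 0},
    {"dp": [-0.15,0,0],"angular": [0,0,0],"gripper": 0},
    {"dp": [-0.25,0,0],"angular": [0,0,0],"gripper": 0},
    {"dp": [-0.25,0,0],"angular": [0,0,0],"gripper": 0},
    {"dp": [-0.25,0,0],"angular": [0,0,0],"gripper": 0},
    {"dp": [-0.2,0,0],"angular": [0,0,0],"gripper": 0},
    {"dp": [0,0,0],"angular": [0,0,0],"gripper": 0},
    {"dp": [0,0,0],"angular": [0,0,0],"gripper": 0}
  ]
}}

```text
clock: 18.9
position: [0.4703, 0.0715, 0.2162]
ee_rot: [0.492, 0.515, 0.488, -0.505]
contact_force: [0.0, -0.6, -0.6]
width: -0.0
```

```bash
python3 - <<'E'
from h import *
t=T();s=get_state();print(t[:3,3].round(3),s['contact_force'].round(1),s['clock']);d=get_image('wrist');report(d,t);cv2.imwrite('pics/w7.png',d['image'])
P=grid(d,t,.073);
for c in((.4714,.069),(.453,.002)):
    v,u=np.unravel_index(np.hypot(*(P-c).transpose(2,0,1)).argmin(),(400,640));print(u,v,pix(d,u,v,t))
report(get_image('side'),None)
E
```

```text
[0.47  0.072 0.216] [ 0.  -0.6 -0.6] 18.9
line 194 344.18997 through 0.49658066 0.21729194 tip 163.14579746206306
dark [142 185  26  21 213] [0.47029974 0.22461685] 163.83459841709774
321 189 [0.47152832 0.06933249 0.07354579]
397 206 [0.45322215 0.0021174  0.07281402]
line 12 344.1444 through 0.49848512 0.21683137 tip 162.84855522476474
dark [285 268   3   4   6] [0.46802169 0.22462408] 164.51404159738541
```

View pics/w7.png

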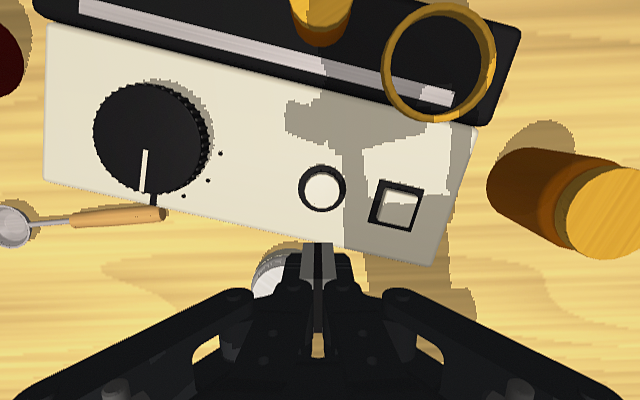

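The line (145,150→190) points at the bar (153,200). The start button (321,189) and stop button (397,206) are both up, and the loose things in view are undisturbed.

```bash
python3 -c "
from rig import sign_off;print(sign_off())"
```

```text
the job is handed in; nothing more can be done
None
```

The wheel is set to the long bar and the start button was pressed fully and came back up. The job was handed in after about 19 s of robot time.

**Wheel:**
- The first two rubs slid over the wheel without turning it.
- A harder rub with the fingertip's outer edge turned it about 25° clockwise, leaving it 5° short of the bar.
- The next nudge went about 7° beyond the bar, still well short of the next setting. I eased it back anticlockwise while still touching, so strictly it did overshoot a little before settling.
- In the last check the line lay at 164.1–164.2° and the bar at about 164°, the same from both cameras.

**Start button:** It bottomed at z 0.0667 m, which is its full 6 mm travel, under about 22 N. Afterwards its top measured 73.5 mm above the table, so it was up again.

**Stop button and loose things:** The stop button was never touched and its top measured 72.8 mm. The loose things visible in the final wrist picture looked undisturbed. I did not view a final picture of the tall can behind the sealer. The arm ended clear, touching nothing.

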